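Set out the wood-burning shade row

ROBOT

A 6-joint arm with a two-finger parallel gripper is mounted at the origin on the work surface. World frame = base frame: x ahead of the robot, y to its left, z up, the work surface at z = 0. Lengths are in m, angles in rad, forces in N, time in s.
With the tool pointing down it reaches from about 0.3 to 0.875 m from the base axis. Payload 6.4 kg.
Tool frame: the origin (TCP) lies at the very end of the fingers, on their centre line; the grasp point (between the pads) lies 19 mm behind it; z points along the fingers, y is the line along which they close (so a half turn about z gives the same grasp; the last joint's range is limited). The gripper opens to 88 mm and grips with 3 to 60 N. Pads are 18 mm wide; open, the fingers measure 123 mm over their backs; the gripper's body (75 mm by 187 mm) begins 45 mm behind the grasp point.
Start: joints at [-1.401, 0.181, 1.607, -0, 1.354, -0.206], TCP at [0.211, -0.535, 0.239] pointing down, gripper open.
Joint ranges: [-2.99, 2.99], [-0.89, 2.07], [0.3, 2.58], [-1.14, 4.28], [0, 2.63], [-3.12, 3.12]. Speed limits (rad/s): [2.57, 2.57, 3.01, 3.14, 3.14, 3.14].

INTERFACE

Orientations are given as a rotation vector (axis times angle).
In Python, from bench import manip gives the robot as it stands.
- The arm moves only by the tool servo_tool, never from a script. Its argument "commands" is a list of rows, each a list of 7 numbers: the shift along the world's x, y, z scaled (see below), then the turn, a rotation vector about the world's x, y, z scaled (see below), then the closure, from 0 (fully open) to 1 (shut). In form: [[dx, dy, dz, wx, wy, wz, gripper], ...]. A call has 1 to 12 rows; each row is the pose to reach, as a shift and turn from the pose commanded when the call began; what a row does not reach only later rows make up. The controller multiplies each number of a shift by 500 mm and each number of a turn by 60 degrees. A row lasts 1/10 s, in which the tool goes at most 50 mm and 8.59 degrees, less where a joint would pass 70% of its speed; a pose out of reach is approached as far as the arm can. A call with a number of a shift or a turn outside -1 to 1 is refused whole. A call with a gripper value outside its range is refused whole. The fingers move at their own pace and stop on an object; "grip_force" is the grip in N (left out, the last holds). Time passes only in rows, so rows that repeat a pose let the fingers close. It gives the time, the measured TCP pose, the force, the opening and the grip force at its end, in the units of the state.
- manip.observe(): the state, without advancing time (a new reading comes with each control period).
- manip.capture(name): name is "scene" or "side" or "wrist"; returns (picture, depth): 400x640x3 uint8, blue, green, red; 400x640 float32, m along the optical axis (not along the pixel's ray), 0 where there is no reading.
- manip.camera_model(name): a dict with "camera_matrix" (3x3 intrinsics, pixels), "world_to_cam" (4x4, takes a point from world to camera coordinates). Camera axes: x right, y down, z forward; pixel columns grow to the right and rows downward; lengths in m; the calibration is good to about 2 mm. A picture is of the moment at which its call begins: read the wrist's pose just before it. camera_model takes no time and is no camera call; for the wrist camera it gives the pose at the moment of the call.
- manip.sign_off(): hands the job in; it is judged then, once.
The state is a dict: "time": time; "q": joint angles; "joint_velocities": joint speeds; "tau": joint torques, N m; "position": TCP position; "ee_rot": TCP orientation; "contact_force": force on the tool from outside, world axes, zero at the start; "moment": the same for the moment, N m; "gripper_width": opening from 0.0 (shut) to 1.0 (fully open); "finger_force": force on a finger pad.
Only numpy, scipy, OpenCV 4.12 (cv2) and the standard library are available. Lean on these libraries where they do the work, as an engineer would, in place of code of your own. Each camera call takes 0.05 s, during which the arm holds its last target. There are 200 camera calls.

TASK

Set out the shade scale for the wood-burning class: put the four burnt sample blocks on the ledge's four outlined seats, one to a seat, in order of shade from the lightest beside the cream-white knob to the darkest beside the black knob. Each block lies flat with its burnt face up, centred in its outline and lengthwise across the ledge as the outline is; let go of them all, and leave the eraser, the sanding block and the sharpener lying where they are.

Things in the scene. Friction and masses are not known exactly. Their poses are not given: they have to be found in the camera images.
- block_pale: Loose pine sample block 60 x 36 x 22 mm (x, y, z), 35 g or so, lying flat; its top face is burnt to one shade: cream, the lightest of the four. Sides natural pine. Origin at the centre of the underside, z up, x along the 60 mm length. Best gripped across its 36 mm width (along its y). Starts on the table top (z = 0).
- block_honey: Loose pine sample block 60 x 36 x 22 mm (x, y, z), 35 g or so, lying flat; its top face is burnt to one shade: golden honey-brown, second lightest. Sides natural pine. Origin at the centre of the underside, z up, x along the 60 mm length. Best gripped across its 36 mm width (along its y). Starts on the table top (z = 0).
- block_brown: Loose pine sample block 60 x 36 x 22 mm (x, y, z), 35 g or so, lying flat; its top face is burnt to one shade: dark chestnut brown, third. Sides natural pine. Origin at the centre of the underside, z up, x along the 60 mm length. Best gripped across its 36 mm width (along its y). Starts on the table top (z = 0).
- block_black: Loose pine sample block 60 x 36 x 22 mm (x, y, z), 35 g or so, lying flat; its top face is burnt to one shade: almost black, the darkest. Sides natural pine. Origin at the centre of the underside, z up, x along the 60 mm length. Best gripped across its 36 mm width (along its y). Starts on the table top (z = 0).
- ledge: Fixed brown board 90 x 420 x 12 mm flat on the table. Origin: centre of its underside; z up, y along the 420 mm. Its top has four seats outlined in white (66 mm along x, 44 mm along y), centred at x = 0, y = -112.5, -37.5, 37.5, 112.5 mm; a block's length goes along the ledge's x. A dark lip 6 mm high, 6 mm wide runs along the far edge (inner face x = 39 mm). A knob stands on each end.
- knob_light: Cream-white turned knob, 26 mm across and 21 mm high, fixed on top of one end of the ledge, on its centre line, 188 mm from the ledge's middle. It marks the light end of the row; which end that is changes from start to start. Origin at the centre of its underside.
- knob_dark: Almost black turned knob, 26 mm across and 21 mm high, fixed on top of one end of the ledge, on its centre line, 188 mm from the ledge's middle. It marks the dark end of the row; which end that is changes from start to start. Origin at the centre of its underside.
- eraser: Loose white eraser with a blue sleeve, 44 x 22 x 13 mm, lying among the blocks. Origin under its centre. Stays where it is.
- sanding_block: Loose green rubber sanding block with a red-brown underside, 66 x 30 x 24 mm, lying among the blocks. Origin under its centre. Stays where it is.
- sharpener: Loose small metal pencil sharpener, 26 x 20 x 13 mm, lying among the blocks. Origin under its centre. Stays where it is.
There are look-alikes about, which are no part of the job. What is shaped like the block_black but pink or purple is not meant.

How it is judged:
By the outcome, as a careful person would: the job done as asked, in the order asked, and still so for the second after the job is handed in, with the robot touching nothing.
It also fails if it takes over 90 s, if anything falls off the work surface, if the arm or the gripper's body presses on something with over 40 N, if the wrist force passes 120 N, or if a joint passes its speed limit or range.

## Working session

There is one attempt and no reset: what is moved stays moved. The work goes in short steps, Python scripts to look and compute and a tool call to move; the robot and the scene stay as the last step left them, time stands still between calls to the robot, and variables do not carry over. Pictures are saved under pics/ and viewed, at most 14 in all, crops included, and the job is handed in when it is done.

Besides the shell and the picture viewer there is one more tool, called after ">>>" as name(argument=value, ...) on one line, values as JSON. servo_tool: Moves the arm, as the interface text tells. Its arguments: {"type":"object","properties":{"commands":{"type":"array"},"grip_force":{"type":"number"}},"required":["commands"]}

```bash
mkdir -p pics; ls; python3 - <<'E'
from bench import manip
import cv2,numpy as np
for n in ["scene","side"]:
    p,d=manip.capture(n); cv2.imwrite(f"pics/{n}0.png",p); np.save(f"pics/{n}0.npy",d)
    c=manip.camera_model(n); print(n,np.round(c["camera_matrix"],1).tolist(),np.round(c["world_to_cam"],3).tolist())
s=manip.observe(); print(s)
E
```

```text
pics
scene [[506.8, 0.0, 324.7], [0.0, 506.8, 201.2], [0.0, 0.0, 1.0]] [[0.644, 0.765, -0.017, -0.346], [0.568, -0.493, -0.659, -0.244], [-0.512, 0.415, -0.752, 1.518], [0.0, 0.0, 0.0, 1.0]]
side [[473.2, 0.0, 316.7], [0.0, 473.2, 195.0], [0.0, 0.0, 1.0]] [[-0.864, -0.504, -0.014, 0.473], [-0.275, 0.495, -0.824, 0.162], [0.423, -0.708, -0.566, 0.838], [0.0, 0.0, 0.0, 1.0]]
{'time': 0.1, 'q': array([-1.40131655e+00,  1.81474200e-01,  1.60786961e+00, -4.79126087e-05,
        1.35381771e+00, -2.06305592e-01]), 'joint_velocities': array([ 0.00108892, -0.00132605, -0.00227812,  0.0011156 , -0.00098161,
        0.00083175]), 'tau': array([ 6.38761594e-04, -4.34821880e+01, -3.42696726e+01,  7.05112657e-02,
        3.40423733e-02, -2.95308166e-05]), 'position': array([ 0.21094449, -0.53439854,  0.23791461]), 'ee_rot': array([-3.08475587e+00, -5.86538023e-01,  2.80833893e-05]), 'contact_force': array([ 0.2443781 , -0.33328555,  0.71690811]), 'moment': array([-0.06547565, -0.02042036,  0.01816705]), 'finger_force': 0.0, 'gripper_width': 1.0017212207900694}
```

View pics/scene0.png

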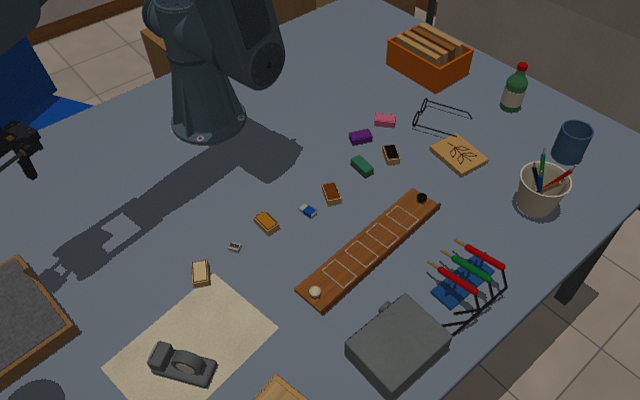

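View pics/side0.png

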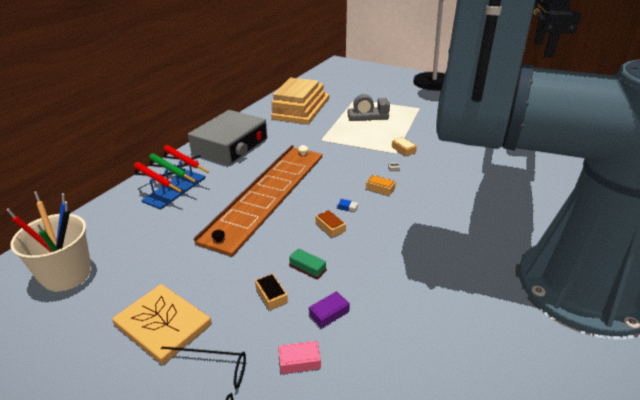

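The scene view shows these blocks:
- Pale at (201,273), honey at (266,222), brown at (331,194) and black at (391,153).

Things that could be mistaken for them:
- For black: purple (360,137), pink (385,120) and green sanding block (362,165).
- For pale: paper (190,340) and the sharpener (234,246).
- For honey: the leaf plaque (458,154).

The light knob is at (315,292), at the near-right end, and the dark knob is at (422,198). I choose the four pine-sided blocks.

```bash
cat > h.py <<'E'
import cv2,numpy as np
from bench import manip
def cloud(d,c):
    K=c["camera_matrix"];T=np.linalg.inv(c["world_to_cam"])
    v,u=np.indices(d.shape)
    P=np.stack([(u-K[0,2])/K[0,0]*d,(v-K[1,2])/K[1,1]*d,d],-1)
    return P@T[:3,:3].T+T[:3,3]
def proj(p,c):
    q=c["world_to_cam"]@np.append(p,1); q=c["camera_matrix"]@q[:3]; return q[:2]/q[2]
def plane(uv,c,z):
    K=c["camera_matrix"];T=np.linalg.inv(c["world_to_cam"])
    uv=np.atleast_2d(uv).astype(float)
    r=np.c_[(uv-K[:2,2])/[K[0,0],K[1,1]],np.ones(len(uv))]@T[:3,:3].T
    return T[:3,3]+r*((z-T[2,3])/r[:,2])[:,None]
def rect(xy):
    (c,(w,h),a)=cv2.minAreaRect((np.asarray(xy)*1000).astype(np.float32))
    if w<h: a+=90;w,h=h,w
    return np.round([c[0],c[1],w,h,(a+90)%180-90],1)   # mm, deg of long axis
E
python3 - <<'E'
from h import *
seeds=dict(pale=(201,273),honey=(266,222),brown=(331,194),black=(391,153),eraser=(308,211),sharp=(234,246),sand=(362,165),purple=(360,137),pink=(385,120),kl=(315,292),kd=(422,198))
C={n:manip.camera_model(n) for n in("scene","side")}
for k,s in seeds.items():
    for n in C:
        P=cloud(np.load(f"pics/{n}0.npy"),C[n])
        if n=="scene": s0=P[s[1],s[0]]
        lo,hi=(.024,.05) if k[0]=='k' else (.007,.017) if k in('eraser','sharp') else (.017,.028)
        m=(np.hypot(*(P[...,:2]-s0[:2]).transpose(2,0,1))<.05)&(P[...,2]>lo)&(P[...,2]<hi)
        if m.sum()<5: print(k,n,"none");continue
        print(k,n,rect(P[m][:,:2]),m.sum(),np.round(np.median(P[m][:,2])*1000,1))
for n in C:
    P=cloud(np.load(f"pics/{n}0.npy"),C[n])
    m=(P[...,2]>.008)&(P[...,2]<.016); L,nn,st,ce=cv2.connectedComponentsWithStats(m.astype(np.uint8))[0:4]
    i=1+np.argmax(st[1:] [:,4]*0+[ (nn==j).sum() if (nn==j)[245,365] or n=='side' else 0 for j in range(1,L)]) if L>1 else 0
    print(n,i,st[i],rect(P[nn==i][:,:2]))
E
```

```text
pale scene [ 465.  -306.    61.6   36.5  -27.4] 372 22.0
pale side [ 461.8 -302.7   60.    38.8  -28.2] 198 23.4
honey scene [ 442.7 -108.    59.8   36.4   -1. ] 299 21.8
honey side [ 440.5 -105.8   61.    41.     1.6] 279 23.2
brown scene [472.9  75.   64.   36.  -23.9] 258 22.1
brown side [471.2  76.4  60.6  38.  -26.5] 373 23.1
black scene [471.2 291.1  65.8  36.4 -29.5] 214 22.1
black side [469.7 292.8  62.4  36.8 -31.2] 574 22.9
eraser scene [476.3  -3.4  43.4  24.4   6.8] 139 12.1
eraser side [473.1  -2.5  44.2  26.2   5.9] 172 13.5
sharp scene [ 449.8 -205.9   26.4   21.6   29.8] 89 11.8
sharp side [ 447.6 -204.1   25.7   25.2  -58.8] 71 12.9
sand scene [452.1 200.9  68.7  32.3  -2.7] 221 22.8
sand side [449.5 202.7  65.6  32.   -3.3] 477 24.3
purple scene [363.3 277.9  61.8  40.4  69.9] 201 21.8
purple side [362.1 279.3  60.2  39.2  66.4] 671 22.9
pink scene [357.7 380.5  59.6  41.9  39. ] 179 22.0
pink side [355.3 382.5  60.   39.   38.2] 875 22.9
kl scene [ 675.3 -144.2   25.3   23.9  -38.9] 103 30.5
kl side [ 671.4 -140.4   23.5   20.6   58.9] 55 30.9
kd scene [640.9 229.1  25.2  22.6 -72.5] 72 30.0
kd side [637.5 233.2  25.1  21.7  26.9] 110 31.0
scene 124 [ 294  188  147  127 4963] [657.7  42.8 421.3  92.  -84.6]
side 48 [ 194  148  128  107 4150] [653.8  43.  424.2  90.1 -85. ]
```

>>> servo_tool(commands=[[0.505,0.46,0,0,0,-0.825,0.35],[0.505,0.46,0,0,0,-0.825,0.35],[0.505,0.46,0,0,0,-0.825,0.35],[0.505,0.46,0,0,0,-0.825,0.35],[0.505,0.46,0,0,0,-0.825,0.35],[0.505,0.46,0,0,0,-0.825,0.35],[0.505,0.46,0,0,0,-0.825,0.35],[0.505,0.46,0,0,0,-0.825,0.35],[0.505,0.46,0,0,0,-0.825,0.35],[0.505,0.46,0,0,0,-0.825,0.35]], grip_force=15)

```text
time: 1.1
position: [0.4629, -0.3054, 0.2384]
ee_rot: [3.048, -0.758, -0.002]
contact_force: [-0.2, -0.1, -0.8]
gripper_width: 0.65
finger_force: 0.0
```

```bash
python3 - <<'E'
from h import *
c=manip.camera_model("wrist"); p,d=manip.capture("wrist"); cv2.imwrite("pics/w1.png",p)
print(np.round(np.linalg.inv(c["world_to_cam"]),3).tolist()); s=manip.observe(); print(s["position"],s["gripper_width"],s["q"])
P=cloud(d,c); np.save("pics/w1.npy",P)
m=(np.hypot(*(P[...,:2]-[.463,-.304]).transpose(2,0,1))<.06)&(P[...,2]>.017)&(P[...,2]<.03)
print(rect(P[m][:,:2]),m.sum(),np.median(P[m][:,2]))
E
```

```text
[[-0.468, -0.843, -0.264, 0.53], [-0.884, 0.447, 0.14, -0.341], [-0.0, 0.299, -0.954, 0.384], [0.0, 0.0, 0.0, 1.0]]
[ 0.46255726 -0.30589996  0.2384571 ] 0.6487681066491026 [-7.97965272e-01  1.36065055e-01  1.65866570e+00 -6.80734942e-04
  1.34737690e+00  1.26181960e+00]
[ 462.9 -304.2   60.1   35.4  -28.8] 1328 0.022292192762341928
```

View pics/w1.png

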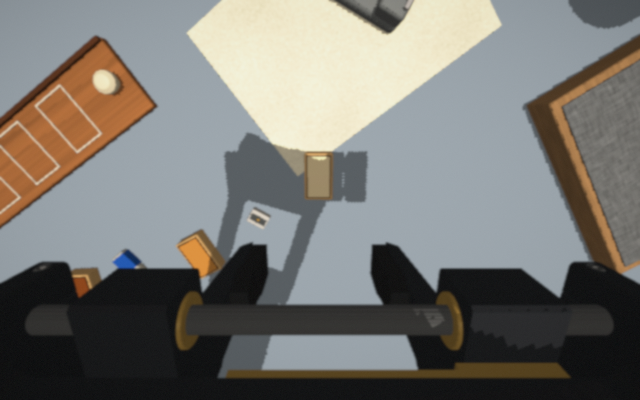

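The wrist view shows the pale block between the fingers at (318,175). It has a cream top and pine sides. The light knob is at (106,82) and the first seat at (68,118). Next I measure the ledge from this view.

```bash
cat >> h.py <<'E'
def seats(p,c):
    b,g,r=[p[...,i].astype(int) for i in range(3)]
    m=((b>110)&(g>110)).astype(np.uint8)
    cs,_=cv2.findContours(m,cv2.RETR_EXTERNAL,cv2.CHAIN_APPROX_NONE); o=[]
    for k in cs:
        if len(k)<30: continue
        q=rect(plane(k[:,0],c,.012)[:,:2])
        if 60<q[2]<74 and 38<q[3]<52: o.append(q)
    return o
E
python3 - <<'E'
from h import *
p=cv2.imread("pics/w1.png"); c=manip.camera_model("wrist")
print(seats(p,c)); P=np.load("pics/w1.npy")
m=(P[...,2]>.026)&(P[...,2]<.05)&(np.hypot(*(P[...,:2]-[.673,-.142]).transpose(2,0,1))<.03)
print("knob",rect(P[m][:,:2]))
print(p[118,30:110:1].tolist()[::6])
for n in("scene","side"):print(n,seats(cv2.imread(f"pics/{n}0.png"),manip.camera_model(n)))
E
```

```text
[array([660.2,   7. ,  69.5,  45.8,   5.3]), array([667. , -67.9,  69.5,  45.8,   5.2])]
knob [ 673.4 -143.2   24.9   24.8   31. ]
[[55, 102, 165], [51, 94, 152], [57, 103, 165], [111, 144, 186], [60, 111, 180], [60, 109, 177], [60, 108, 175], [55, 102, 165], [56, 103, 166], [61, 105, 167], [89, 126, 177], [59, 109, 175], [60, 110, 178], [57, 107, 173]]
scene []
side []
```

>>> servo_tool(commands=[[0,0.004,-0.1,0,0,-0.015,0.35],[0,0.004,-0.2,0,0,-0.015,0.35],[0,0.004,-0.3,0,0,-0.015,0.35],[0,0.004,-0.39,0,0,-0.015,0.35],[0,0.004,-0.43,0,0,-0.015,0.35],[0,0.004,-0.45,0,0,-0.015,0.35],[0,0.004,-0.468,0,0,-0.015,0.35],[0,0.004,-0.468,0,0,-0.015,0.35],[0,0.004,-0.468,0,0,-0.015,0.35]])

```text
time: 2.05
position: [0.4641, -0.304, 0.0059]
ee_rot: [3.041, -0.784, 0.003]
contact_force: [0.0, -0.1, 0.5]
gripper_width: 0.65
finger_force: 0.0
```

>>> servo_tool(commands=[[0,0,-0.002,0,0,0,0.8],[0,0,-0.002,0,0,0,0.8],[0,0,-0.002,0,0,0,0.8],[0,0,-0.002,0,0,0,0.8],[0,0,-0.002,0,0,0,0.8],[0,0,0.06,0,0,0,0.8],[0,0,0.14,0,0,0,0.8],[0,0,0.2,0,0,0,0.8]])

```text
time: 2.85
position: [0.4637, -0.303, 0.1063]
ee_rot: [3.042, -0.783, 0.001]
contact_force: [0.8, -0.9, 0.6]
gripper_width: 0.411
finger_force: 15.0
```

```bash
python3 - <<'E'
from h import *
s=manip.observe(); print(s["position"],s["ee_rot"],s["gripper_width"],s["finger_force"])
E
```

```text
[ 0.46370686 -0.30296153  0.1063016 ] [ 3.04222390e+00 -7.83009913e-01  7.87771994e-04] 0.4111644421199102 14.99992380850017
```

>>> servo_tool(commands=[[0.407,0.47,0,0,0,0.568,0.8],[0.407,0.47,0,0,0,0.568,0.8],[0.407,0.47,0,0,0,0.568,0.8],[0.407,0.47,0,0,0,0.568,0.8],[0.407,0.47,0,0,0,0.568,0.8],[0.407,0.47,0,0,0,0.568,0.8],[0.407,0.47,-0.04,0,0,0.568,0.8],[0.407,0.47,-0.09,0,0,0.568,0.8],[0.407,0.47,-0.12,0,0,0.568,0.8],[0.407,0.47,-0.12,0,0,0.568,0.8],[0.407,0.47,-0.12,0,0,0.568,0.8]])

```text
time: 3.95
position: [0.6668, -0.0683, 0.0447]
ee_rot: [-3.138, -0.142, 0.001]
contact_force: [-0.8, 0.5, -1.0]
gripper_width: 0.406
finger_force: 15.0
```

```bash
python3 - <<'E'
from h import *
c=manip.camera_model("wrist"); p,d=manip.capture("wrist"); cv2.imwrite("pics/w2.png",p)
s=manip.observe(); print(s["position"],s["ee_rot"]); print(seats(p,c))
P=cloud(d,c)
m=(P[...,2]>.026)&(P[...,2]<.05)&(np.hypot(*(P[...,:2]-[.673,-.142]).transpose(2,0,1))<.03)
if m.any(): print("knob",rect(P[m][:,:2]))
E
```

```text
[ 0.66749007 -0.0685992   0.04565462] [3.13801056e+00 1.41545782e-01 1.74458382e-03]
[array([661.8,   7.4,  63.2,  44.1,   5.3]), array([652.6,  81.9,  69.3,  45.9,   5.3])]
knob [ 674.3 -142.    25.2   24.8  -71.2]
```

View pics/w2.png

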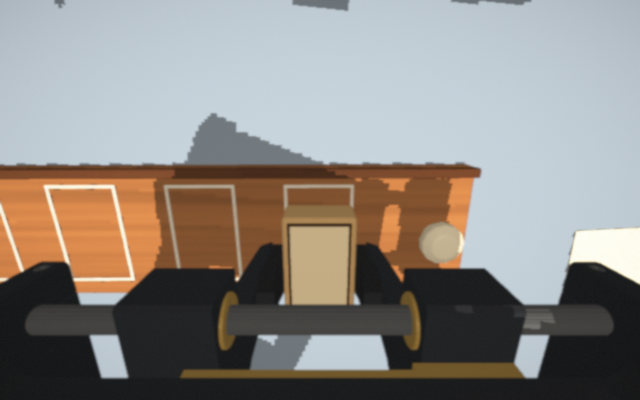

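The wrist view shows the held pale block at (320,260), above the first seat at (318,190), square to its outline and next to the light knob at (440,242). Now I lower it and release it.

>>> servo_tool(commands=[[0,0.001,-0.03,0,0,0,0.8],[0,0.001,-0.045,0,0,0,0.8],[0,0.001,-0.054,0,0,0,0.8],[0,0.001,-0.057,0,0,0,0.8],[0,0.001,-0.057,0,0,0,0.8],[0,0.001,-0.057,0,0,0,0.4],[0,0.001,-0.057,0,0,0,0.4],[0,0.001,-0.057,0,0,0,0.4],[0,0.001,-0.03,0,0,0,0.4],[0,0.001,0.04,0,0,0,0.4],[0,0.001,0.12,0,0,0,0.4],[0,0.001,0.2,0,0,0,0.4]])

```text
time: 5.2
position: [0.6669, -0.0673, 0.1469]
ee_rot: [3.138, 0.143, 0.0]
contact_force: [0.6, 0.5, -0.7]
gripper_width: 0.601
finger_force: 0.0
```

```bash
cat >> h.py <<'E'
def block(P,x,y,z=.022,r=.05):
    m=(np.hypot(*(P[...,:2]-[x,y]).transpose(2,0,1))<r)&(P[...,2]>z-.005)&(P[...,2]<z+.006)
    return rect(P[m][:,:2]),int(m.sum())
E
python3 - <<'E'
from h import *
s=manip.observe(); print(s["position"],s["ee_rot"],s["gripper_width"])
c=manip.camera_model("wrist"); p,d=manip.capture("wrist"); cv2.imwrite("pics/w3.png",p)
P=cloud(d,c); print(block(P,.667,-.068,.034)); print(seats(p,c))
E
```

```text
[ 0.66692439 -0.06732021  0.14687728] [3.13831919e+00 1.42935290e-01 1.63875113e-04] 0.6008519665110305
(array([667. , -66.6,  60. ,  36. ,   5.3]), 2429)
[array([652.2,  83.1,  69.1,  46.6,   5.4]), array([645.3, 158.3,  69. ,  46.9,   5.2])]
```

>>> servo_tool(commands=[[-0.451,-0.079,0.05,0,0,-0.083,0.35],[-0.451,-0.079,0.05,0,0,-0.083,0.35],[-0.451,-0.079,0.05,0,0,-0.083,0.35],[-0.451,-0.079,0.05,0,0,-0.083,0.35],[-0.451,-0.079,0.05,0,0,-0.083,0.35],[-0.451,-0.079,0.05,0,0,-0.083,0.35],[-0.451,-0.079,0.05,0,0,-0.083,0.35]])

```text
time: 5.95
position: [0.4422, -0.1074, 0.171]
ee_rot: [3.14, 0.005, 0.004]
contact_force: [0.7, -0.4, 0.2]
gripper_width: 0.653
finger_force: 0.0
```

```bash
python3 - <<'E'
from h import *
s=manip.observe(); print(s["position"],s["ee_rot"])
c=manip.camera_model("wrist"); p,d=manip.capture("wrist"); cv2.imwrite("pics/w4.png",p)
P=cloud(d,c); print(block(P,.4416,-.107)); print(seats(p,c))
E
```

```text
[ 0.4421512  -0.10738012  0.17096515] [3.14033341 0.00458565 0.00439516]
(array([ 440.9, -105.2,   60.1,   35.6,    1.1]), 1917)
[]
```

View pics/w4.png

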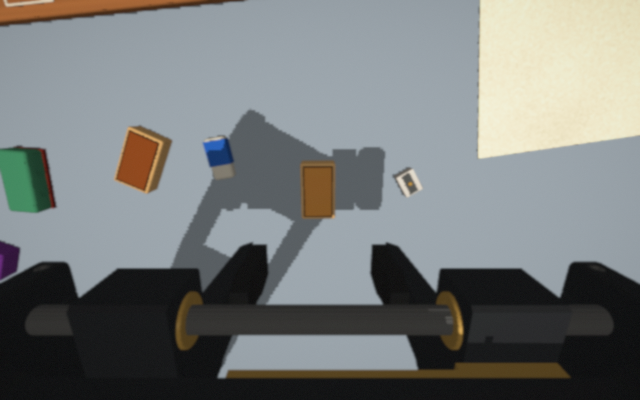

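The honey block is at (318,190) with a golden top. The brown one is at (140,158), the eraser at (218,157) and the sharpener at (407,182), all well clear of the fingers. I grasp the honey block.

>>> servo_tool(commands=[[-0.0025,0.004,-0.1,0,0,0.013,0.35],[-0.0025,0.004,-0.2,0,0,0.013,0.35],[-0.0025,0.004,-0.28,0,0,0.013,0.35],[-0.0025,0.004,-0.315,0,0,0.013,0.35],[-0.0025,0.004,-0.332,0,0,0.013,0.35],[-0.0025,0.004,-0.332,0,0,0.013,0.35],[-0.0025,0.004,-0.332,0,0,0.013,0.8],[-0.0025,0.004,-0.332,0,0,0.013,0.8],[-0.0025,0.004,-0.332,0,0,0.013,0.8],[-0.0025,0.004,-0.332,0,0,0.013,0.8],[-0.0025,0.004,-0.28,0,0,0.013,0.8],[-0.0025,0.004,-0.2,0,0,0.013,0.8]])

```text
time: 7.2
position: [0.4383, -0.1039, 0.0688]
ee_rot: [-3.139, -0.027, 0.007]
contact_force: [0.5, -0.6, -0.2]
gripper_width: 0.408
finger_force: 15.0
```

>>> servo_tool(commands=[[0.1,0.05,0.04,0,0,0.067,0.8],[0.2,0.1,0.04,0,0,0.067,0.8],[0.3,0.15,0.04,0,0,0.067,0.8],[0.38,0.2,0.04,0,0,0.067,0.8],[0.439,0.225,0,0,0,0.067,0.8],[0.439,0.225,-0.03,0,0,0.067,0.8],[0.439,0.225,-0.05,0,0,0.067,0.8],[0.439,0.225,-0.05,0,0,0.067,0.8],[0.439,0.225,-0.05,0,0,0.067,0.8]])

```text
time: 8.1
position: [0.6587, 0.0068, 0.0449]
ee_rot: [-3.139, -0.136, 0.002]
contact_force: [0.3, 0.6, 0.0]
gripper_width: 0.404
finger_force: 15.0
```

```bash
python3 - <<'E'
from h import *
s=manip.observe(); print(s["position"],s["ee_rot"])
c=manip.camera_model("wrist"); p,d=manip.capture("wrist"); cv2.imwrite("pics/w5.png",p)
print(manip.observe()["position"]);print(seats(p,c))
E
```

```text
[0.65865251 0.00681844 0.04490277] [-3.13856944e+00 -1.36217526e-01  1.62638795e-03]
[0.65931403 0.0067232  0.04563657]
[array([654.8,  82. ,  63.8,  44.2,   5.4]), array([645.6, 156.6,  69.4,  46. ,   5.3]), array([666.8, -67.8,  68.9,  45.6,   5.3])]
```

>>> servo_tool(commands=[[0.001,0.001,-0.03,0,0,0,0.8],[0.001,0.001,-0.045,0,0,0,0.8],[0.001,0.001,-0.053,0,0,0,0.8],[0.001,0.001,-0.056,0,0,0,0.8],[0.001,0.001,-0.056,0,0,0,0.8],[0.001,0.001,-0.056,0,0,0,0.4],[0.001,0.001,-0.056,0,0,0,0.4],[0.001,0.001,-0.056,0,0,0,0.4],[0.001,0.001,-0.03,0,0,0,0.4],[0.001,0.001,0.04,0,0,0,0.4],[0.001,0.001,0.12,0,0,0,0.4],[0.001,0.001,0.2,0,0,0,0.4]])

```text
time: 9.35
position: [0.6601, 0.0082, 0.1468]
ee_rot: [-3.139, -0.138, 0.0]
contact_force: [-0.2, 0.2, 0.3]
gripper_width: 0.603
finger_force: 0.0
```

```bash
python3 - <<'E'
from h import *
s=manip.observe(); print(s["position"],s["ee_rot"],s["gripper_width"])
c=manip.camera_model("wrist"); p,d=manip.capture("wrist"); cv2.imwrite("pics/w6.png",p)
P=cloud(d,c); print(block(P,.660,.007,.034,.04),block(P,.667,-.067,.034,.04)); print(seats(p,c))
E
```

```text
[0.66011105 0.00815901 0.14678377] [-3.13853390e+00 -1.37878319e-01  6.02191031e-05] 0.6030012308850815
(array([659.6,   8.8,  59.9,  35.9,   5.3]), 2425) (array([667.2, -66.5,  59.8,  36.5,   4.9]), 2468)
[]
```

>>> servo_tool(commands=[[-0.376,0.135,0.05,0,0,-0.5,0.35],[-0.376,0.135,0.05,0,0,-0.5,0.35],[-0.376,0.135,0.05,0,0,-0.5,0.35],[-0.376,0.135,0.05,0,0,-0.5,0.35],[-0.376,0.135,0.05,0,0,-0.5,0.35],[-0.376,0.135,0.05,0,0,-0.5,0.35],[-0.376,0.135,0.05,0,0,-0.5,0.35]])

```text
time: 10.1
position: [0.4741, 0.0752, 0.1708]
ee_rot: [-3.067, 0.678, -0.005]
contact_force: [0.5, -0.1, 0.2]
gripper_width: 0.651
finger_force: 0.0
```

```bash
python3 - <<'E'
from h import *
s=manip.observe(); print(s["position"],s["ee_rot"],2*np.degrees(np.arctan(s["ee_rot"][1]/s["ee_rot"][0]))-90)
c=manip.camera_model("wrist"); p,d=manip.capture("wrist"); cv2.imwrite("pics/w7.png",p)
P=cloud(d,c); print(block(P,.472,.0757)); print(seats(p,c))
E
```

```text
[0.47405139 0.07519719 0.17080822] [-3.06727208  0.67832283 -0.0045289 ] -114.94034679842905
(array([473.2,  76.7,  59.1,  35.6, -24.1]), 1897)
[array([646.1, 156.7,  69.5,  46. ,   5.1]), array([650.4,  81.5,  64.3,  46. ,   5.1])]
```

View pics/w7.png

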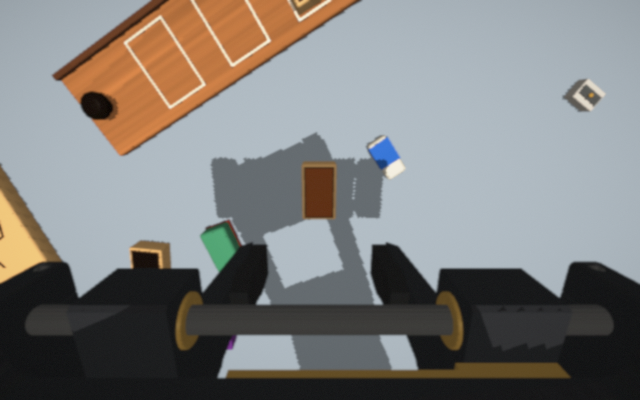

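The brown block is at (319,190). The eraser at (385,157) is about 55 mm away and the dark knob is at (97,105). I keep the fingers narrower and grasp the brown block.

>>> servo_tool(commands=[[-0.002,0.003,-0.1,0,0,0.015,0.42],[-0.002,0.003,-0.2,0,0,0.015,0.42],[-0.002,0.003,-0.28,0,0,0.015,0.42],[-0.002,0.003,-0.315,0,0,0.015,0.42],[-0.002,0.003,-0.332,0,0,0.015,0.42],[-0.002,0.003,-0.332,0,0,0.015,0.42],[-0.002,0.003,-0.332,0,0,0.015,0.8],[-0.002,0.003,-0.332,0,0,0.015,0.8],[-0.002,0.003,-0.332,0,0,0.015,0.8],[-0.002,0.003,-0.332,0,0,0.015,0.8],[-0.002,0.003,-0.28,0,0,0.015,0.8],[-0.002,0.003,-0.2,0,0,0.015,0.8]])

```text
time: 11.35
position: [0.469, 0.0773, 0.0687]
ee_rot: [3.072, -0.655, -0.008]
contact_force: [-0.2, 0.2, -1.0]
gripper_width: 0.407
finger_force: 15.0
```

>>> servo_tool(commands=[[0.08,0.003,0.04,0,0,0.1,0.8],[0.17,0.005,0.04,0,0,0.24,0.8],[0.26,0.008,0.04,0,0,0.38,0.8],[0.33,0.01,0.04,0,0,0.487,0.8],[0.361,0.0105,0.01,0,0,0.487,0.8],[0.361,0.0105,-0.03,0,0,0.487,0.8],[0.361,0.0105,-0.05,0,0,0.487,0.8],[0.361,0.0105,-0.05,0,0,0.487,0.8],[0.361,0.0105,-0.05,0,0,0.487,0.8]])

```text
time: 12.25
position: [0.6515, 0.0824, 0.0451]
ee_rot: [-3.138, -0.141, 0.0]
contact_force: [0.2, 0.3, 0.4]
gripper_width: 0.409
finger_force: 15.0
```

```bash
python3 - <<'E'
from h import *
s=manip.observe(); print(s["position"],2*np.degrees(np.arctan(s["ee_rot"][1]/s["ee_rot"][0]))-90)
c=manip.camera_model("wrist"); p,d=manip.capture("wrist"); cv2.imwrite("pics/w8.png",p)
print(manip.observe()["position"]);print(seats(p,c))
E
```

```text
[0.6515052  0.08244375 0.04507131] -84.84293504411735
[0.65207106 0.08241229 0.04572587]
[array([648.3, 156.8,  62.3,  44.4,   5.3]), array([666.5, -67.7,  68.9,  45.9,   5.1]), array([659.8,   6.8,  69. ,  45.5,   5.1])]
```

>>> servo_tool(commands=[[0.0015,-0.001,-0.03,0,0,0,0.8],[0.0015,-0.001,-0.045,0,0,0,0.8],[0.0015,-0.001,-0.053,0,0,0,0.8],[0.0015,-0.001,-0.056,0,0,0,0.8],[0.0015,-0.001,-0.056,0,0,0,0.8],[0.0015,-0.001,-0.056,0,0,0,0.4],[0.0015,-0.001,-0.056,0,0,0,0.4],[0.0015,-0.001,-0.056,0,0,0,0.4],[0.0015,-0.001,-0.03,0,0,0,0.4],[0.0015,-0.001,0.04,0,0,0,0.4],[0.0015,-0.001,0.12,0,0,0,0.4],[0.0015,-0.001,0.2,0,0,0,0.4]])

```text
time: 13.5
position: [0.6524, 0.0819, 0.1468]
ee_rot: [-3.138, -0.141, -0.0]
contact_force: [0.4, -0.5, 0.1]
gripper_width: 0.598
finger_force: 0.0
```

```bash
python3 - <<'E'
from h import *
s=manip.observe(); print(s["position"],s["ee_rot"],s["gripper_width"])
c=manip.camera_model("wrist"); p,d=manip.capture("wrist"); cv2.imwrite("pics/w9.png",p)
P=cloud(d,c); print(block(P,.653,.082,.034,.04),block(P,.660,.008,.034,.04),block(P,.667,-.067,.034,.04)); print(seats(p,c))
E
```

```text
[0.65239543 0.08188926 0.14679691] [-3.13836559e+00 -1.41155428e-01 -1.04371331e-04] 0.5980196464498606
(array([652.5,  82.6,  59.5,  35.9,   5.6]), 2394) (array([659.5,   9. ,  60.1,  36.4,   4.9]), 2468) (array([667.2, -66. ,  59.8,  36.9,   4.6]), 2539)
[]
```

>>> servo_tool(commands=[[-0.364,0.42,0.05,0,0,-0.59,0.4],[-0.364,0.42,0.05,0,0,-0.59,0.4],[-0.364,0.42,0.05,0,0,-0.59,0.4],[-0.364,0.42,0.05,0,0,-0.59,0.4],[-0.364,0.42,0.05,0,0,-0.59,0.4],[-0.364,0.42,0.05,0,0,-0.59,0.4],[-0.364,0.42,0.05,0,0,-0.59,0.4],[-0.364,0.42,0.05,0,0,-0.59,0.4],[-0.364,0.42,0.05,0,0,-0.59,0.4]])

```text
time: 14.45
position: [0.4714, 0.2912, 0.1701]
ee_rot: [-3.032, 0.821, -0.001]
contact_force: [-0.2, -0.7, -0.1]
gripper_width: 0.6
finger_force: 0.0
```

```bash
python3 - <<'E'
from h import *
s=manip.observe(); print(s["position"],2*np.degrees(np.arctan(s["ee_rot"][1]/s["ee_rot"][0]))-90)
c=manip.camera_model("wrist"); p,d=manip.capture("wrist"); cv2.imwrite("pics/w10.png",p)
P=cloud(d,c); print(block(P,.4705,.292)); print(seats(p,c))
E
```

```text
[0.47140127 0.29123694 0.17007634] -120.28729342252119
(array([470.1, 294.3,  59.6,  35.7, -31.4]), 1924)
[]
```

View pics/w10.png

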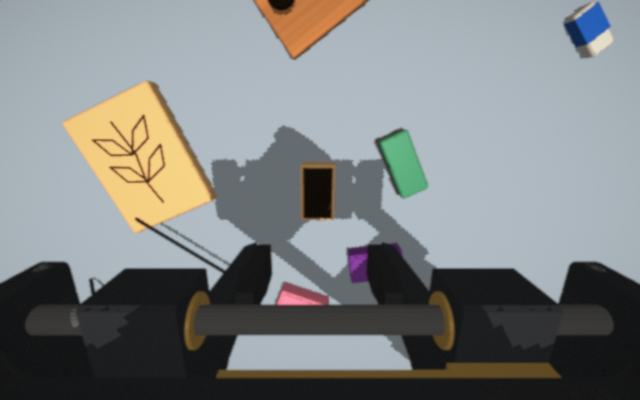

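The black block is at (318,190), dark-topped with pine sides. The decoys are purple (362,265) and pink (303,295), and the green sanding block is at (402,163); all are clear of the fingers. I grasp the black block.

>>> servo_tool(commands=[[-0.0025,0.006,-0.1,0,0,-0.018,0.42],[-0.0025,0.006,-0.2,0,0,-0.018,0.42],[-0.0025,0.006,-0.28,0,0,-0.018,0.42],[-0.0025,0.006,-0.315,0,0,-0.018,0.42],[-0.0025,0.006,-0.331,0,0,-0.018,0.42],[-0.0025,0.006,-0.331,0,0,-0.018,0.42],[-0.0025,0.006,-0.331,0,0,-0.018,0.8],[-0.0025,0.006,-0.331,0,0,-0.018,0.8],[-0.0025,0.006,-0.331,0,0,-0.018,0.8],[-0.0025,0.006,-0.331,0,0,-0.018,0.8],[-0.0025,0.006,-0.28,0,0,-0.018,0.8],[-0.0025,0.006,-0.2,0,0,-0.018,0.8]])

```text
time: 15.7
position: [0.467, 0.2941, 0.0683]
ee_rot: [3.022, -0.847, -0.007]
contact_force: [1.0, 0.7, -1.0]
gripper_width: 0.406
finger_force: 15.0
```

```bash
python3 - <<'E'
from h import *
for n in("scene","side"):
    P=cloud(np.load(f"pics/{n}0.npy"),manip.camera_model(n))
    m=(P[...,2]>.05)&(P[...,2]<.3)&(abs(P[...,0]-.65)<.2)&(P[...,1]>-.1)&(P[...,1]<.4)
    Q=P[m]; o=np.argsort(np.hypot(Q[:,0]-.646,(Q[:,1]-.156)*.5))[:400:40]; print(n,len(Q),np.round(Q[o],3).tolist())
E
```

```text
scene 1295 [[0.792, 0.172, 0.051], [0.81, 0.175, 0.052], [0.821, 0.128, 0.061], [0.827, 0.12, 0.056], [0.828, 0.087, 0.062], [0.792, 0.396, 0.1], [0.797, 0.395, 0.08], [0.799, 0.395, 0.072], [0.839, 0.083, 0.067], [0.813, -0.056, 0.055]]
side 1158 [[0.786, 0.177, 0.05], [0.803, 0.133, 0.054], [0.816, 0.18, 0.058], [0.82, 0.133, 0.059], [0.824, 0.135, 0.062], [0.828, 0.127, 0.064], [0.831, 0.13, 0.064], [0.812, -0.025, 0.051], [0.81, -0.039, 0.056], [0.836, 0.088, 0.068]]
```

>>> servo_tool(commands=[[0.06,-0.04,0.04,0,0,0.1,0.8],[0.13,-0.1,0.04,0,0,0.24,0.8],[0.2,-0.16,0.04,0,0,0.38,0.8],[0.27,-0.21,0.04,0,0,0.5,0.8],[0.33,-0.26,0.04,0,0,0.61,0.8],[0.352,-0.275,0.01,0,0,0.61,0.8],[0.352,-0.275,-0.03,0,0,0.61,0.8],[0.352,-0.275,-0.05,0,0,0.61,0.8],[0.352,-0.275,-0.05,0,0,0.61,0.8],[0.352,-0.275,-0.05,0,0,0.61,0.8]])

```text
time: 16.7
position: [0.645, 0.1579, 0.0451]
ee_rot: [-3.138, -0.146, 0.0]
contact_force: [0.4, 0.4, 0.3]
gripper_width: 0.409
finger_force: 15.0
```

```bash
python3 - <<'E'
from h import *
s=manip.observe(); print(s["position"],2*np.degrees(np.arctan(s["ee_rot"][1]/s["ee_rot"][0]))-90,s["contact_force"])
c=manip.camera_model("wrist"); p,d=manip.capture("wrist"); cv2.imwrite("pics/w11.png",p)
print(manip.observe()["position"]);print(seats(p,c))
E
```

```text
[0.64504524 0.15791026 0.04508447] -84.68356422455568 [0.35844492 0.41338796 0.29564723]
[0.64555429 0.15796796 0.0456776 ]
[array([659.8,   7. ,  69.1,  46. ,   5.2]), array([652.9,  81.5,  69.3,  45.2,   5. ])]
```

>>> servo_tool(commands=[[0.0015,-0.003,-0.03,0,0,0,0.8],[0.0015,-0.003,-0.045,0,0,0,0.8],[0.0015,-0.003,-0.053,0,0,0,0.8],[0.0015,-0.003,-0.056,0,0,0,0.8],[0.0015,-0.003,-0.056,0,0,0,0.8],[0.0015,-0.003,-0.056,0,0,0,0.4],[0.0015,-0.003,-0.056,0,0,0,0.4],[0.0015,-0.003,-0.056,0,0,0,0.4],[0.0015,-0.003,-0.03,0,0,0,0.4],[0.0015,-0.003,0.04,0,0,0,0.4],[0.0015,-0.003,0.12,0,0,0,0.4],[0.0015,-0.003,0.2,0,0,0,0.4]])

```text
time: 17.95
position: [0.6459, 0.1558, 0.1467]
ee_rot: [3.138, 0.144, -0.0]
contact_force: [-0.4, 1.4, 1.1]
gripper_width: 0.6
finger_force: 0.0
```

>>> servo_tool(commands=[[-0.3,-0.14,0.35,0,0,0,0.4],[-0.3,-0.14,0.35,0,0,0,0.4],[-0.3,-0.14,0.35,0,0,0,0.4],[-0.3,-0.14,0.35,0,0,0,0.4],[-0.3,-0.14,0.35,0,0,0,0.4],[-0.3,-0.14,0.35,0,0,0,0.4],[-0.3,-0.14,0.35,0,0,0,0.4],[-0.3,-0.14,0.35,0,0,0,0.4]])

```text
time: 18.75
position: [0.496, 0.086, 0.3189]
ee_rot: [-3.138, -0.144, 0.002]
contact_force: [0.1, 0.2, 0.4]
gripper_width: 0.6
finger_force: 0.0
```

```bash
python3 - <<'E'
from h import *
s=manip.observe(); print(s["position"])
c=manip.camera_model("wrist"); p,d=manip.capture("wrist"); cv2.imwrite("pics/w12.png",p)
p2,_=manip.capture("scene"); cv2.imwrite("pics/s12.png",cv2.resize(p2[170:320,190:450],None,fx=3,fy=3))
P=cloud(d,c)
for x,y in((.667,-.067),(.66,.008),(.653,.082),(.646,.157)): print(block(P,x,y,.034,.04))
m=(P[...,2]>.008)&(P[...,2]<.016)&(abs(P[...,0]-.657)<.07)&(abs(P[...,1]-.043)<.23)
print("ledge",rect(P[m][:,:2]))
cv2.imwrite("pics/w12c.png",p)
E
```

```text
[0.49595089 0.08604454 0.31886848]
(array([667.1, -66. ,  59.4,  36.4,   5.2]), 1388)
(array([659.4,   9.1,  60.1,  36.3,   5.3]), 1385)
(array([651.9,  82.9,  59.1,  36. ,   5.3]), 1349)
(array([645.1, 156.9,  58.9,  36. ,   5.3]), 1348)
ledge [656.9  45.2 419.9  91.  -84.7]
```

View pics/w12.png

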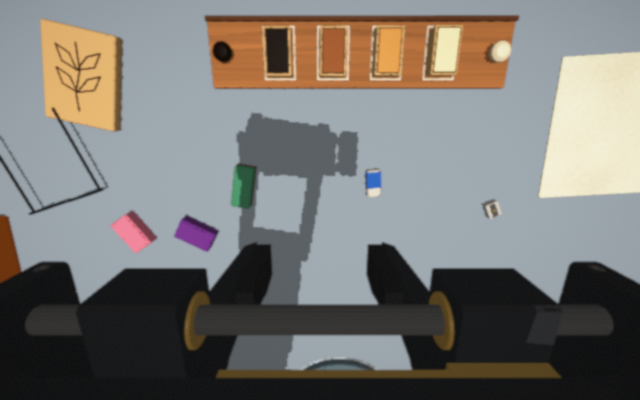

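View pics/s12.png

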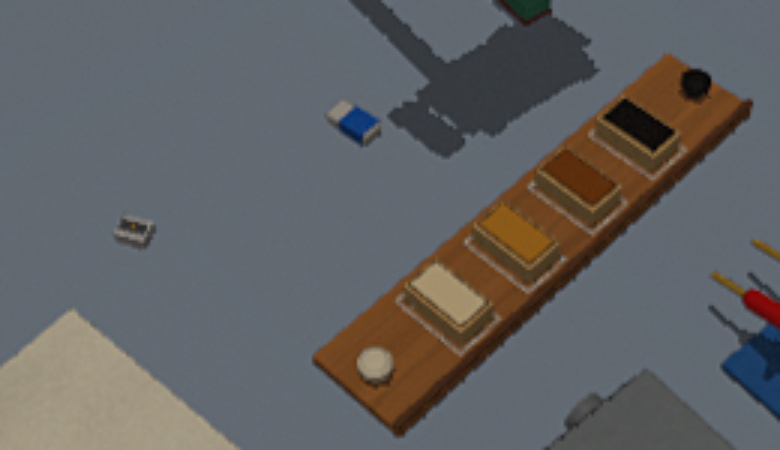

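Both views show the blocks in order. In the wrist view black is at (278,52), brown at (333,52), honey at (388,52) and pale at (444,52). Each sits inside its outline, about 1 mm off centre, with the pale one beside the white knob at (499,50). The eraser, the sharpener and the sanding block look undisturbed, so I hand the job in.

```bash
python3 -c "
from bench import manip
print(manip.sign_off())"
```

```text
the job is handed in; nothing more can be done
None
```

The four blocks are on the ledge's seats in order from pale beside the white knob to black beside the black knob, each about 1 mm off centre, and the job is handed in at about 19 s, with no verdict returned.

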